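Dip the oil gauge of the bench vacuum pump and hold it level for reading

ROBOT

A 7-joint arm with a two-finger parallel gripper is mounted at the origin on a cart in front of the work surface, level with it; the furniture and walls round the work are solid. World frame = base frame: x ahead of the robot, y to its left, z up, the work surface at z = 0. Lengths are in m, angles in rad, forces in N, time in s.
With the tool pointing down it reaches from about 0.4 to 0.875 m from the base axis. Payload 19.3 kg.
Tool frame: the origin (TCP) lies midway between the tips of the shut fingers; the grasp point (between the pads) lies 19 mm behind it; z points along the fingers, y is the line along which they close (so a half turn about z gives the same grasp; the last joint's range is limited). The gripper opens to 85 mm and grips with 20 to 120 N. Pads are 22 mm wide; open, the fingers measure 114 mm over their backs; the gripper's body (76 mm by 85 mm) begins 54 mm behind the grasp point. The pads swing forward as they close: fully open they stand 13 mm farther back than shut.
Start: joints at [-1.327, 0.521, -0.036, 1.599, 0.021, 1.021, -0.113], TCP at [0.193, 0.594, 0.231] pointing down, gripper open.
Joint ranges: [-2.91, 2.91], [-0.3, 2.13], [-1.5, 1.42], [0.17, 2.43], [-1.26, 4.41], [0.16, 1.93], [-2.52, 2.52]. Speed limits (rad/s): [1.89, 1.89, 2.39, 2.39, 3.01, 3.01, 3.01].

INTERFACE

Orientations are given as [roll, pitch, yaw] about the fixed x, y, z axes, in that order (R = Rz(yaw) Ry(pitch) Rx(roll)).
In Python, from workcell import * gives the robot as it stands. The module is installed in compiled form; this text tells all that it offers.
- The arm moves only by the tool play_rows, never from a script. Its argument "deltas" is a list of rows, each a list of 7 numbers: the shift along the tool's x, y, z in units of 500 mm (1.0 is 500 mm), then the turn, a rotation vector about the tool's x, y, z in units of 120 degrees (1.0 is 120 degrees), then the closure, from 0 (fully open) to 1 (shut). A call has 1 to 10 rows; each row is the pose to reach, as a shift and turn from the pose commanded when the call began, along the tool's axes at that moment; what a row does not reach only later rows make up. A row lasts 1/10 s, in which the tool goes at most 50 mm and 8.59 degrees, less where a joint would pass 70% of its speed; a pose out of reach is approached as far as the arm can. A call with a number of a shift or a turn outside -1 to 1 is refused whole. A call with a gripper value outside its range is refused whole. The fingers move at their own pace and stop on an object; "newtons" is the grip in N (left out, the last holds). Time passes only in rows, so rows that repeat a pose let the fingers close. It gives the time, the measured TCP pose, the force, the opening and the grip force at its end, in the units of the state.
- observe(): the state, without advancing time (a new reading comes with each control period).
- grab_frame(name): name is "scene" or "side" or "wrist"; returns the picture (400x640x3 uint8, red, green, blue); there is no depth.
- get_calibration(name): a dict with "fovy" (degrees; the focal length in pixels is half the picture's height over the tangent of half this angle, whatever the lens; pixels are square), "cx", "cy" (the principal point, pixels), "xyz" and "rotation" of the camera in the world. Camera axes: x right, y down, z forward; pixel columns grow to the right and rows downward; lengths in m; the calibration is good to about 2 mm. A picture is of the moment at which its call begins: read the wrist's pose just before it. get_calibration takes no time and is no camera call; for the wrist camera it gives the pose at the moment of the call.
- job_done(): hands the job in; it is judged then, once.
The state is a dict: "clock": time; "qpos": joint angles; "qd": joint speeds; "joint_efforts": joint torques, N m; "position": TCP position; "tool_rot": TCP orientation; "force": force on the tool from outside, world axes, zero at the start; "moment": the same for the moment, N m; "grip_width": finger opening in m; "finger_force": force on a finger pad.
Only numpy, scipy, OpenCV 4.12 (cv2) and the standard library are available. Lean on these libraries where they do the work, as an engineer would, in place of code of your own. Each camera call takes 0.05 s, during which the arm holds its last target. There are 200 camera calls.

TASK

Check the oil of the bench vacuum pump: swing the dust flap down off the mouth of its sloping gauge tube, take the gauge rod from its stand, push it down the tube until its collar stops on the mouth, then draw it right out again. Finish still holding the rod, level and at rest, with its notched flat face up and its tip about ten centimetres over the middle of the white saucer, ready to be read; leave the flap open, do not drop the rod and leave the other things on the table alone.

Things in the scene. Friction and masses are not known exactly. Their poses are not given: they have to be found in the camera images.
- vacuum_pump: Bench vacuum pump, grey and black, bolted down, 116 x 290 mm on the table, 165 mm high at its top fittings. Origin on the table top under the middle of the oil case (a block 100 mm in x, 90 mm in y, 129 mm high); the motor lies to its -y (to y = -0.24), the sloping gauge tube leaves the +y face of the case. z up.
- gauge_tube: Sloping steel gauge tube of the pump. Origin at the centre of the mouth, 145 mm above the table; z points out of the tube, 40 degrees above level (horizontally along the pump's +y); x is level, y points out and down. Bell mouth: rim 25 mm outside, 20 mm inside, narrowing over 14 mm to a 12 mm bore that runs on straight for 122 mm. Tube 17 mm thick outside.
- gauge_flap (a joint): Hinge of the light steel dust flap over the tube's mouth. 0 = shut (leaning back on the rim), grows as the flap swings outward and down about a level hinge along the tube's x, at tube y = 16.5 mm, z = 2 mm (lower edge of the mouth); stop at 2.6 rad, fully open. Tipped out past upright (about 0.75 rad) it falls open by its own weight, short of that it falls shut.
- flap_tab (a point): Middle of the free upper edge of the flap's tab, 56 mm from the hinge; tab 30 mm wide, 3 mm thick, standing 25 mm clear of the rim. With the flap shut there is free room behind the tab (the pump's side, above the tube, which slopes away): closed fingertips go down there and push the tab outward, away from the case.
- gauge_rod: Dipstick, loose, 80 g, 217 mm long. Origin on its axis in the collar's seating face; x along the rod to the tip, z square to the notched reading face (straight up on the stand). Steel rod 8 mm thick from x = -23 to 102 mm, then a flat notched blade 7.5 x 3.4 mm to x = 130; collar 26 mm across, x = -6 to 0. Fully home its origin lies at the tube's origin, its x along the tube's -z.
- rod_handle (a point): Middle of the gauge rod's black handle, on the rod's axis at x = -55 mm. The handle runs from x = -87 to -23 mm, 16 mm wide in y, 18 mm high in z, flat sides. The axis lies 50 mm above the table while the rod is on its stand.
- rod_tip (a point): End of the gauge rod, on its axis (x = +130 mm).
- gauge_stand: Stand of the gauge rod, fixed: aluminium drip tray 190 x 50 mm, 14 mm high, with two upright plates (34 mm wide, 60 mm high, notch 10 mm wide, 14 mm deep) at x = -14 and 82 mm in which the rod lies level. Origin on the table under the rod's origin, x along the rod to its tip, z up. The handle is free on both sides; lift the rod straight up at least 40 mm.
- white_saucer: White saucer, loose, 151 mm across, 14 mm high, origin in the middle of its underside on the table. Catches drips from the tip.
- record_pad: Bystander: pad of paper slips, 105 x 148 x 10 mm, origin at the middle of its underside.
- ballpen: Bystander: pen, 145 mm long in its y, 12 mm wide, 9 mm high, origin at the middle of its underside.
- desk_stapler: Bystander: black stapler, 138 mm long in its y, 34 mm wide, 40 mm high, origin at the middle of its underside.
- kitchen_timer: Bystander: small white timer, 64 x 64 x 20 mm, origin at the middle of its underside.
- sticky_notes: Bystander: block of sticky notes, 83 x 83 x 17 mm, origin at the middle of its underside.
- marker: Bystander: highlighter pen, 126 mm long in its y, 24 mm wide, 16 mm high, origin at the middle of its underside.
Not all that is in view belongs to the job. What is shaped like the white_saucer but red is not meant.

How it is judged:
On the way, in this order (a step that is already met when the one before it is completed fails the run):
1. the dust flap is swung open (value of joint gauge_flap above 1.5 rad), for 0.2 s.
2. the gauge rod, held by the gripper, is fully home in the tube: collar on the mouth, axes in line (distance between gauge_rod and gauge_tube below 0.004 m and angle between the x axis of gauge_rod and the z axis of gauge_tube, either way round below 0.09 rad and contact force between gauge_rod and the fingers above 0.5 N), for 0.2 s.
3. the rod is drawn right out of the tube (z of rod_tip in the frame of gauge_tube above 0.01 m and contact force between gauge_rod and the fingers above 0.5 N), for 0.1 s.
At the end, for the whole second after the job is handed in: The gripper still holds the rod clear of stand, pump and saucer: at rest (under 20 mm/s), level with the notched face up (within 9 degrees), its tip 60 to 180 mm above the table and within 45 mm of the saucer's centre seen from above; the flap is open (over 1.5 rad) (contact force between gauge_rod and the fingers above 0.5 N and angle between gauge_rod's own z axis and vertical below 0.16 rad and horizontal distance between rod_tip and white_saucer below 0.045 m and height (world z) of rod_tip between 0.06 and 0.18 m and height (world z) of gauge_rod above 0.06 m and linear speed of gauge_rod below 0.02 m/s and contact force between gauge_rod and gauge_stand below 0.05 N and contact force between gauge_rod and vacuum_pump below 0.05 N and contact force between gauge_rod and white_saucer below 0.05 N and value of joint gauge_flap above 1.5 rad); the arm keeps its last pose, push and grip.
It fails at once if the gauge rod is dropped or laid on the table (height (world z) of any of gauge_rod, rod_handle below 0.03 m).
It fails at once if the saucer or another thing on the table is shoved more than 25 mm (distance of any of white_saucer, record_pad, ballpen, desk_stapler, kitchen_timer, sticky_notes, marker from where it was at the start of the episode above 0.025 m).
It also fails if it takes over 61 s, if anything falls off the work surface, if the arm or the gripper's body presses on something with over 40 N, if the wrist force passes 120 N, or if a joint passes its speed limit or range.

## Working session

There is one attempt and no reset: what is moved stays moved. The work goes in short steps, Python scripts to look and compute and a tool call to move; the robot and the scene stay as the last step left them, time stands still between calls to the robot, and variables do not carry over. Pictures are saved under pics/ and viewed, at most 13 in all, crops included, and the job is handed in when it is done.

Besides the shell and the picture viewer there is one more tool, called after "Call:" in YAML: its name, and indented under it one key for each argument. play_rows: Moves the arm, as the interface text tells. Its arguments: {"type":"object","properties":{"deltas":{"type":"array"},"newtons":{"type":"number"}},"required":["deltas"]}

```bash
mkdir -p pics && python3 - <<'E'
from workcell import *
import cv2
print(observe())
for n in("scene","side","wrist"):
    c=get_calibration(n);print(n,c)
    cv2.imwrite(f"pics/{n}0.png",cv2.cvtColor(grab_frame(n),cv2.COLOR_RGB2BGR))
E
```

```text
{'clock': 0.0, 'qpos': array([-1.32722759,  0.52203571, -0.03632329,  1.60003074,  0.02122575,
        1.02111845, -0.11278974]), 'qd': array([-5.21127069e-04, -1.72000396e-03,  1.93128438e-03,  8.84891013e-04,
       -4.85884652e-04, -9.71744635e-05,  1.64576116e-03]), 'joint_efforts': array([ 2.56264766e-04, -9.27102828e+01,  1.97985359e+00, -3.69930732e+01,
        1.78548612e-02,  8.26659438e-03,  1.94394585e-05]), 'position': array([0.19283876, 0.59412797, 0.23070414]), 'tool_rot': array([-3.14039125e+00,  1.11746106e-04,  2.82783459e+00]), 'force': array([ 0.35160865, -0.00466007,  0.79720355]), 'moment': array([ 0.02868014, -0.02101891,  0.03200716]), 'finger_force': 0.0, 'grip_width': 0.08566447663349015}
scene {'fovy': 44.39025686330764, 'cx': 318.10003652679796, 'cy': 196.6494536287624, 'xyz': array([-0.08520965,  0.89848862,  1.48867069]), 'rotation': array([-2.45258496, -0.00692166, -2.52734982])}
side {'fovy': 46.01200512705048, 'cx': 316.5948546305396, 'cy': 209.4137003510842, 'xyz': array([ 0.03405004, -1.08825773,  1.1911383 ]), 'rotation': array([-2.30060556,  0.01337486, -0.44489578])}
wrist {'fovy': 69.73179379516338, 'cx': 320.54313370785854, 'cy': 206.73379153267072, 'xyz': array([0.12954996, 0.61490243, 0.37513398]), 'rotation': array([2.87425174e+00, 4.27887113e-04, 1.25602808e+00])}
```

View pics/scene0.png

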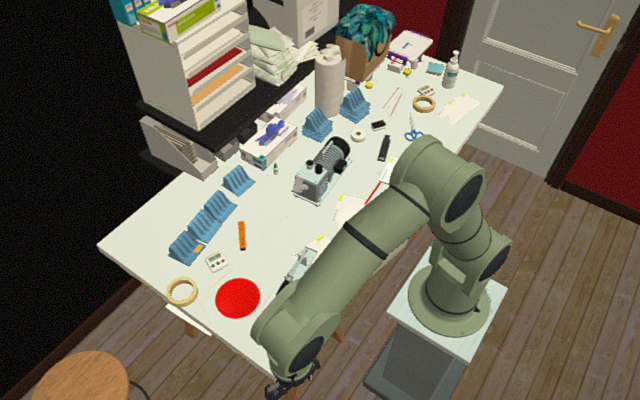

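View pics/side0.png

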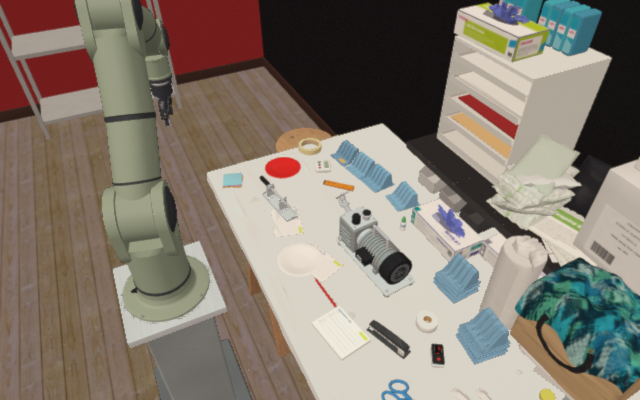

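The side view shows the stand with rod at (280,198), the pump at (370,245) with the tube at (345,200), the white saucer at (300,260), and a red decoy at (283,167). I'll enlarge that part.

```bash
cat > h.py <<'E'
import numpy as np, cv2
from workcell import *
from scipy.spatial.transform import Rotation as R
def cam(c):
    if isinstance(c,str): c=get_calibration(c)
    return 200/np.tan(np.radians(c["fovy"])/2),c["cx"],c["cy"],np.array(c["xyz"]),R.from_euler("xyz",c["rotation"]).as_matrix()
def ray(c,uv):
    f,cx,cy,p,M=cam(c); d=M@np.array([(uv[0]-cx)/f,(uv[1]-cy)/f,1]); return p,d/np.linalg.norm(d)
def onz(c,uv,z):
    p,d=ray(c,uv); return p+d*(z-p[2])/d[2]
def proj(c,P):
    f,cx,cy,p,M=cam(c); q=M.T@(np.array(P)-p); return np.array([cx+f*q[0]/q[2],cy+f*q[1]/q[2]])
def tri(obs):
    A=np.zeros((3,3));b=np.zeros(3)
    for c,uv in obs:
        p,d=ray(c,uv);N=np.eye(3)-np.outer(d,d);A+=N;b+=N@p
    return np.linalg.solve(A,b)
E
python3 - <<'E'
import cv2
a=cv2.imread("pics/side0.png")[130:310,200:440]
cv2.imwrite("pics/side0c.png",cv2.resize(a,None,fx=3.3,fy=3.3,interpolation=cv2.INTER_CUBIC))
E
```

```text
(no output)
```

View pics/side0c.png

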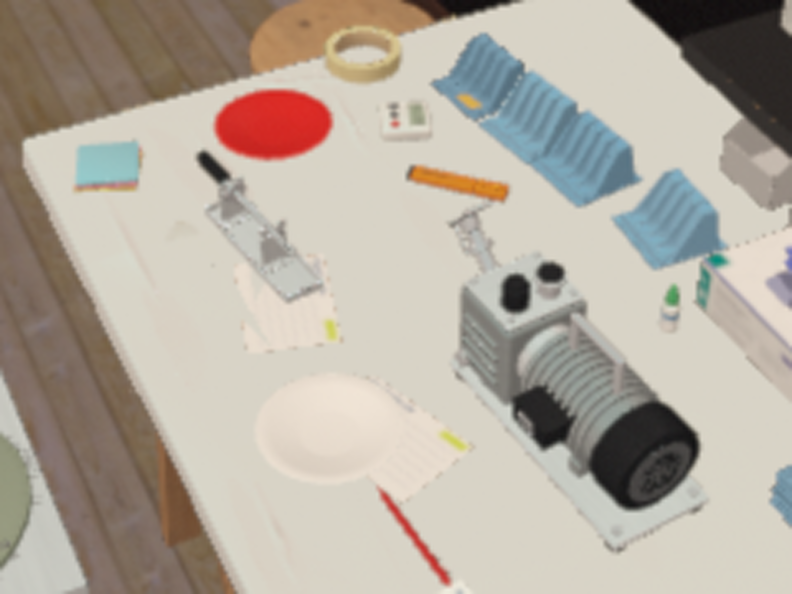

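View pics/wrist0.png

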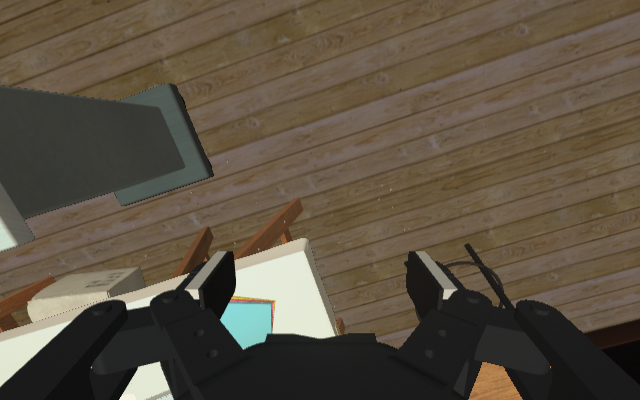

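The crop shows the handle end at (203,157), the tray's far end at (305,290), the flap tab at about (465,213), the saucer's middle at (330,427), and the pump base corners at (460,365), (615,545) and (700,495). The wrist camera sees only floor. Now the coarse positions.

```bash
python3 - <<'E'
from h import *
import scipy
F=lambda u,v:(200+u/3.3,130+v/3.3)
for n,uv,z in [("handle end",(203,157),.059),("handle mid",(214,168),.055),("trayend",(305,290),.007),("plate2 top",(275,228),.06),("saucer",(330,427),.012),("base1",(460,368),0),("base2",(615,545),0),("base3",(705,495),0),("tab",(465,213),.18),("mouth",(470,222),.145),("tubeexit",(490,268),.09),("case top A",(463,287),.129),("case top B",(520,330),.129),("caseC",(585,298),.129),("caseD",(535,258),.129),("sticky",(108,163),.017),("timer",(405,118),.02),("marker",(457,183),.016)]:
    P=onz("side",F(*uv),z);print(n,P.round(3),"scene px",proj("scene",P).round(0))
E
```

```text
handle end [0.452 0.325 0.059] scene px [282. 291.]
handle mid [0.458 0.304 0.055] scene px [284. 286.]
trayend [0.489 0.111 0.007] scene px [311. 249.]
plate2 top [0.479 0.166 0.06 ] scene px [304. 253.]
saucer [ 0.429 -0.094  0.012] scene px [356. 219.]
base1 [ 0.592 -0.068  0.   ] scene px [316. 206.]
base2 [ 0.615 -0.342  0.   ] scene px [350. 162.]
base3 [ 0.727 -0.328  0.   ] scene px [326. 152.]
tab [ 0.613 -0.031  0.18 ] scene px [306. 178.]
mouth [ 0.631 -0.01   0.145] scene px [298. 186.]
tubeexit [ 0.646 -0.029  0.09 ] scene px [299. 191.]
case top A [ 0.587 -0.079  0.129] scene px [319. 183.]
case top B [ 0.608 -0.159  0.129] scene px [327. 167.]
caseC [ 0.688 -0.147  0.129] scene px [308. 160.]
caseD [ 0.673 -0.073  0.129] scene px [300. 174.]
sticky [0.359 0.418 0.017] scene px [288. 334.]
timer [0.723 0.335 0.02 ] scene px [220. 258.]
marker [0.724 0.194 0.016] scene px [246. 232.]
```

```bash
cat >> h.py <<'E'
def pose(yaw,tilt=0):
    "tool x level along yaw (deg), then raised by tilt deg; tool z down"
    return R.from_euler("z",yaw,degrees=True)*R.from_euler("y",-tilt,degrees=True)*R.from_euler("x",180,degrees=True)
def go(pos,rot,s=None):
    s=s or observe(); r0=R.from_euler("xyz",s["tool_rot"]); d=r0.inv().apply(np.array(pos)-s["position"])
    w=(r0.inv()*rot).as_rotvec(degrees=True)
    print("ROW",(d/.5).round(4).tolist()+(w/120).round(4).tolist(),"mm",np.linalg.norm(d).round(3)*1000,"deg",np.linalg.norm(w).round(1))
def snap(n,f):
    c=get_calibration(n);im=cv2.cvtColor(grab_frame(n),cv2.COLOR_RGB2BGR);cv2.imwrite("pics/"+f,im);return c,im
E
python3 -c "
from h import *
go([.47,.17,.33],pose(100))"
```

```text
ROW [-0.7891, -0.6362, -0.1977, -0.0003, 0.0002, 0.5168] mm 516.0 deg 62.0
```

Call:
play_rows:
  deltas:
    - [-0.789,-0.636,-0.198,0,0,0.517,0]
    - [-0.789,-0.636,-0.198,0,0,0.517,0]
    - [-0.789,-0.636,-0.198,0,0,0.517,0]
    - [-0.789,-0.636,-0.198,0,0,0.517,0]
    - [-0.789,-0.636,-0.198,0,0,0.517,0]
    - [-0.789,-0.636,-0.198,0,0,0.517,0]
    - [-0.789,-0.636,-0.198,0,0,0.517,0]
    - [-0.789,-0.636,-0.198,0,0,0.517,0]
    - [-0.789,-0.636,-0.198,0,0,0.517,0]
    - [-0.789,-0.636,-0.198,0,0,0.517,0]

```text
clock: 1.15
position: [0.4619, 0.1818, 0.3277]
tool_rot: [3.141, -0.0, 1.745]
force: [2.4, 1.8, -0.9]
grip_width: 0.0853
finger_force: 0.0
```

Call:
play_rows:
  deltas:
    - [0,0,0,0,0,0,0]
    - [0,0,0,0,0,0,0]

```text
clock: 1.35
position: [0.4616, 0.1827, 0.3272]
tool_rot: [3.142, -0.0, 1.743]
force: [-0.4, 1.1, -0.9]
grip_width: 0.0851
finger_force: 0.0
```

```bash
python3 - <<'E'
from h import *
s=observe();print(s["clock"],s["position"],s["tool_rot"],s["qpos"])
c,im=snap("wrist","w1.png");print(c)
E
```

```text
1.35 [0.46159958 0.1827188  0.32719514] [ 3.14155770e+00 -3.65167261e-05  1.74266280e+00] [-0.81700837  0.22565289  0.39030855  1.81796137 -0.09492382  1.11617871
 -0.22200577]
{'fovy': 69.73179379516338, 'cx': 320.54313370785854, 'cy': 206.73379153267072, 'xyz': array([0.45044889, 0.24857961, 0.47155158]), 'rotation': array([2.87462266e+00, 1.26984249e-04, 1.70950551e-01])}
```

View pics/w1.png

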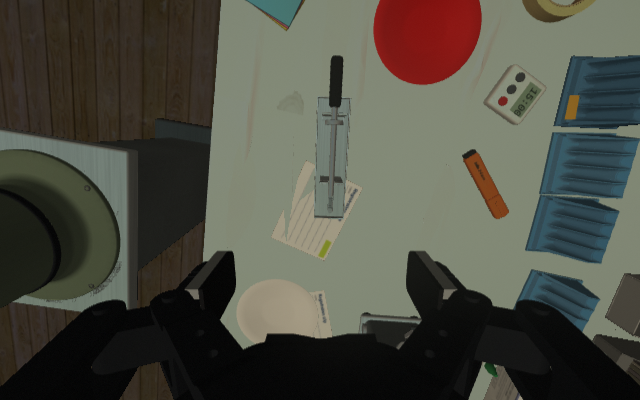

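Handle spans (337,57)–(335,105), and the rod runs down to a tip near (331,210). The saucer is at about (280,310), and the pump top shows at (385,325).

```bash
python3 - <<'E'
from h import *
im=cv2.imread("pics/w1.png");g=cv2.cvtColor(im,cv2.COLOR_BGR2GRAY)
c=dict(fovy=69.73179379516338,cx=320.54313,cy=206.73379,xyz=[.45044889,.24857961,.47155158],rotation=[2.87462266,.000126984,.17095055])
m=np.zeros_like(g);m[45:115,322:352]=(g[45:115,322:352]<70)
n,l,st,ce=cv2.connectedComponentsWithStats(m);k=1+np.argmax(st[1:,4]);print(st[k],ce[k])
ys,xs=np.nonzero(l==k)
P=np.array([onz(c,(x,y),.056) for x,y in zip(xs,ys)])[:,:2]
mu=P.mean(0);w,v=np.linalg.eigh(np.cov((P-mu).T));ax=v[:,1]*-np.sign(v[1,1]);t=(P-mu)@ax
print("handle",mu,"axis",ax,np.degrees(np.arctan2(ax[1],ax[0])),"len",np.ptp(t),"wid",np.ptp((P-mu)@v[:,0]), "mid",mu+ax*(t.max()+t.min())/2)
for uv in [(331,210)]: print("tip",onz(c,uv,.05))
# tray corners
for uv in [(317,97),(351,97),(315,217),(343,217)]: print(onz(c,uv,.014))
# saucer rim
b=im.astype(int)
for n,uv in dict(L=(237,305),T=(282,280)).items(): print(n,onz(c,uv,.014))
E
```

```text
[329  56  14  53 625] [335.608   81.1056]
handle [0.45996204 0.31181381] axis [ 0.13402739 -0.99097763] -82.29761784638124 len 0.06472849681708716 wid 0.01674677101228926 mid [0.4601578  0.31036634]
tip [0.4866265  0.13257856 0.05      ]
[0.43750287 0.29206948 0.014     ]
[0.48762712 0.30072206 0.014     ]
[0.46558637 0.10617743 0.014     ]
[0.51163102 0.11412825 0.014     ]
L [ 0.35318012 -0.08370007  0.014     ]
T [ 0.42716187 -0.01936908  0.014     ]
```

```bash
python3 -c "
from h import *
go([.625,-.05,.36],pose(95))"
```

```text
ROW [-0.5172, 0.2421, -0.0662, -0.0002, -0.0, 0.0414] mm 287.0 deg 5.0
```

Call:
play_rows:
  deltas:
    - [-0.517,0.242,-0.066,0,0,0.041,1]
    - [-0.517,0.242,-0.066,0,0,0.041,1]
    - [-0.517,0.242,-0.066,0,0,0.041,1]
    - [-0.517,0.242,-0.066,0,0,0.041,1]
    - [-0.517,0.242,-0.066,0,0,0.041,1]
    - [-0.517,0.242,-0.066,0,0,0.041,1]
    - [-0.517,0.242,-0.066,0,0,0.041,1]
    - [-0.517,0.242,-0.066,0,0,0.041,1]
    - [-0.517,0.242,-0.066,0,0,0.041,1]

```text
clock: 2.3
position: [0.6249, -0.048, 0.3597]
tool_rot: [-3.141, -0.001, 1.661]
force: [0.7, 1.1, 0.6]
grip_width: 0.0002
finger_force: 0.0
```

```bash
python3 - <<'E'
from h import *
s=observe();print(s["clock"],s["position"],s["tool_rot"],s["qpos"],s["grip_width"])
c,im=snap("wrist","w2.png");print(c)
import pickle;pickle.dump(c,open("w2.pkl","wb"))
E
```

```text
2.3 [ 0.62491164 -0.04802272  0.35974871] [-3.14083666e+00 -8.74915604e-04  1.66136816e+00] [-0.34166454  0.46468338  0.50148172  1.43862412 -0.22643695  1.29657651
  0.26711083] 0.00017281853298610145
{'fovy': 69.73179379516338, 'cx': 320.54313370785854, 'cy': 206.73379153267072, 'xyz': array([0.61927718, 0.01840667, 0.50414316]), 'rotation': array([2.87536213e+00, 1.02805043e-03, 8.96025784e-02])}
```

View pics/w2.png

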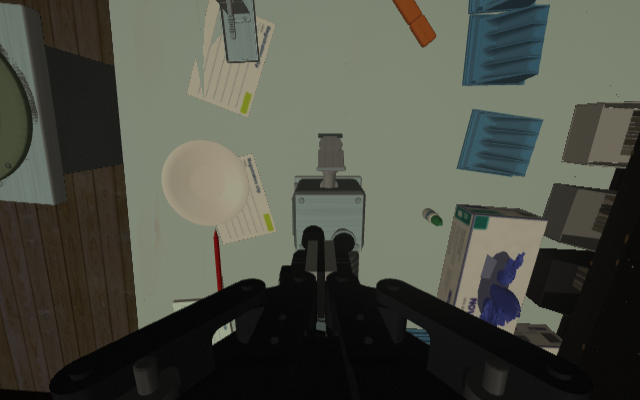

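The case top spans columns 293–365, the tube runs up from (330,185), and a dark bar at (330,135) is probably the tab or hinge. The saucer is centred near (205,183). Zooming in on the flap in this view and the side view.

```bash
python3 - <<'E'
import cv2,numpy as np
a=cv2.imread("pics/w2.png")[120:200,290:370]
b=cv2.imread("pics/side0.png")[180:220,325:365]
A=cv2.resize(a,(400,400),interpolation=cv2.INTER_CUBIC);B=cv2.resize(b,(400,400),interpolation=cv2.INTER_CUBIC)
cv2.imwrite("pics/z.png",np.hstack([A,B]))
E
```

```text
(no output)
```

View pics/z.png

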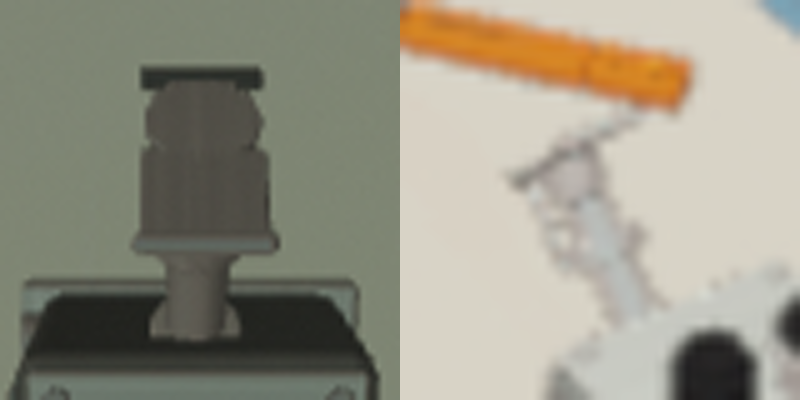

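```bash
python3 - <<'E'
from h import *
import pickle;c=pickle.load(open("w2.pkl","rb"))
im=cv2.imread("pics/w2.png");g=cv2.cvtColor(im,cv2.COLOR_BGR2GRAY).astype(int)
# case top front edge row per column, subpixel by max gradient
pts=[]
for x in range(302,360,3):
    col=g[186:202,x];d=np.diff(col);k=np.argmax(d);pts.append((x,186.5+k+.0))
pts=np.array(pts);print(pts[:,1])
P=np.array([onz(c,p,.129)[:2] for p in pts]);v=np.polyfit(P[:,0],P[:,1],1);print("front edge yaw",np.degrees(np.arctan(v[0])),P.mean(0))
for n,uv,z in [("tabL",(316.6,168),.1765),("tabR",(345.6,168),.1765),("hingeL",(318,135.5),.134),("hingeR",(342.5,135.5),.134),("caseL",(293.5,205),.129),("caseL2",(292.5,235),.129),("caseR",(365.5,205),.129)]:
    print(n,onz(c,uv,z))
m=((im.min(2)>150)&(np.indices(g.shape)[1]<262)&(np.indices(g.shape)[0]>130)&(np.indices(g.shape)[0]<235)).astype(np.uint8)
print(m.sum())
for k in [(162,183),(205,140),(248,183),(205,226)]: print("saucer",onz(c,k,.014))
F=lambda u,v:(325+u/10,180+v/10)
# side crop: hinge bar left end and right of disc; tab far corner
print("tabmid tri",tri([(c,(331,168)),("side",F(215,112))]), "hinge tri",tri([(c,(318,135.5)),("side",F(113,178))]))
E
```

```text
[194.5 194.5 194.5 194.5 194.5 194.5 194.5 194.5 194.5 194.5 194.5 194.5
 194.5 194.5 194.5 194.5 194.5 194.5 194.5 194.5]
front edge yaw 5.147246628359677 [ 0.63980479 -0.06541327]
tabL [ 0.61835616 -0.02538947  0.1765    ]
tabR [ 0.6513118  -0.02242409  0.1765    ]
hingeL [0.61648906 0.00960997 0.134     ]
hingeR [0.64703337 0.01235489 0.134     ]
caseL [ 0.59140199 -0.08438287  0.129     ]
caseL2 [ 0.5928156  -0.12764777  0.129     ]
caseR [ 0.68837212 -0.07564402  0.129     ]
0
saucer [ 0.35346683 -0.09697965  0.014     ]
saucer [ 0.42882901 -0.01732825  0.014     ]
saucer [ 0.5018408  -0.08362069  0.014     ]
saucer [ 0.42640491 -0.16934554  0.014     ]
tabmid tri [ 0.63596776 -0.02406132  0.1807181 ] hinge tri [0.6168339  0.00941519 0.13352558]
```

Measurements agree: mouth ≈ (0.633, −0.0005, 0.145), pump yaw ≈ 5.1°, saucer ≈ (0.428, −0.092) and 150 mm across. Next I go behind the tab.

```bash
python3 -c "
from h import *
go([.637,-.048,.165],pose(95.1))
go([.637,-.048,.215],pose(95.1))"
```

```text
ROW [-0.0023, 0.0243, 0.3899, -0.0002, -0.0004, 0.0008] mm 195.0 deg 0.1
ROW [-0.0023, 0.0243, 0.2899, -0.0002, -0.0004, 0.0008] mm 145.0 deg 0.1
```

Call:
play_rows:
  deltas:
    - [-0.002,0.024,0.1,0,0,0,1]
    - [-0.002,0.024,0.2,0,0,0,1]
    - [-0.002,0.024,0.29,0,0,0,1]
    - [-0.002,0.024,0.34,0,0,0,1]
    - [-0.002,0.024,0.37,0,0,0,1]
    - [-0.002,0.024,0.39,0,0,0,1]
    - [-0.002,0.024,0.39,0,0,0,1]

```text
clock: 3.05
position: [0.6372, -0.0494, 0.165]
tool_rot: [-3.141, -0.0, 1.66]
force: [0.5, 0.8, -0.3]
grip_width: 0.0002
finger_force: 0.0
```

Call:
play_rows:
  deltas:
    - [0.02,0,0,0,0,0,1]
    - [0.04,0,0,0,0,0,1]
    - [0.06,0,0,0,0,0,1]
    - [0.08,0,0,0,0,0,1]
    - [0.1,0,0,0,0,0,1]
    - [0.12,0,0,0,0,0,1]
    - [0.14,0,0,0,0,0,1]
    - [0.16,0,0,0,0,0,1]
    - [0.18,0,0,0,0,0,1]
    - [0.18,0,0,0,0,0,1]

```text
clock: 4.05
position: [0.6292, 0.0416, 0.165]
tool_rot: [-3.141, -0.001, 1.661]
force: [0.1, 0.7, -0.7]
grip_width: 0.0002
finger_force: 0.0
```

Call:
play_rows:
  deltas:
    - [0,0,-0.08,0,0,0,1]
    - [0,0,-0.16,0,0,0,1]
    - [0,0,-0.24,0,0,0,1]
    - [0,0,-0.3,0,0,0,1]
    - [0,0,-0.3,0,0,0,1]

```text
clock: 4.55
position: [0.6307, 0.0389, 0.3194]
tool_rot: [3.136, -0.0, 1.658]
force: [1.0, 0.0, 0.3]
grip_width: -0.0002
finger_force: 0.0
```

```bash
python3 - <<'E'
from h import *
c,im=snap("wrist","w3.png");s,im2=snap("side","s3.png")
hp=proj(c,[.632,.011,.134]);print(hp,c["xyz"])
x,y=hp.astype(int);y=min(max(y,60),340)
A=cv2.resize(im[y-60:y+60,x-60:x+60],(400,400));B=cv2.resize(im2[180:220,325:365],(400,400))
cv2.imwrite("pics/z3.png",np.hstack([A,B]))
go([.4597,.314,.15],pose(97.7))
E
```

```text
[318.50490362 210.44267684] [0.62434692 0.10541089 0.46373947]
ROW [0.5768, -0.2901, 0.3307, 0.0004, -0.0001, -0.0222] mm 363.0 deg 2.7
```

View pics/z3.png

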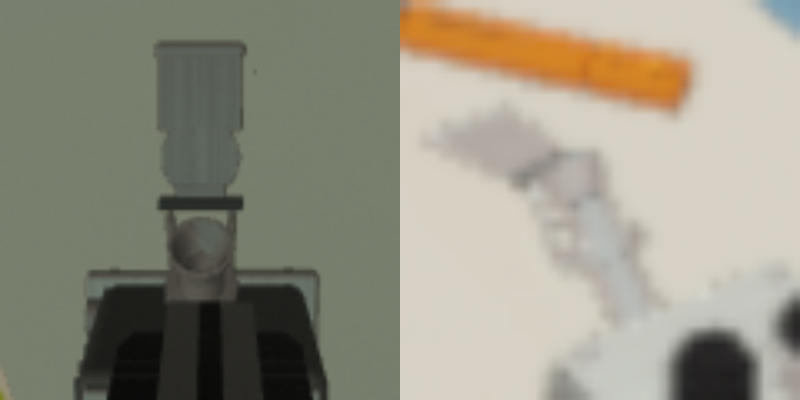

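The flap hangs fully open and the mouth's hole is clear, at crop (200,245). On to the rod.

Call:
play_rows:
  deltas:
    - [0.577,-0.29,0.33,0,0,-0.022,0.4]
    - [0.577,-0.29,0.33,0,0,-0.022,0.4]
    - [0.577,-0.29,0.33,0,0,-0.022,0.4]
    - [0.577,-0.29,0.33,0,0,-0.022,0.4]
    - [0.577,-0.29,0.33,0,0,-0.022,0.4]
    - [0.577,-0.29,0.33,0,0,-0.022,0.4]
    - [0.577,-0.29,0.33,0,0,-0.022,0.4]
    - [0.577,-0.29,0.33,0,0,-0.022,0.4]
    - [0.577,-0.29,0.33,0,0,-0.022,0.4]
    - [0.577,-0.29,0.33,0,0,-0.022,0.4]

```text
clock: 5.65
position: [0.4599, 0.3131, 0.15]
tool_rot: [-3.141, 0.001, 1.704]
force: [0.0, -1.1, -0.4]
grip_width: 0.0514
finger_force: 0.0
```

```bash
python3 - <<'E'
from h import *
c,im=snap("wrist","w4.png");s=observe();print(s["position"],s["grip_width"],s["qpos"])
print("handle px expected",[proj(c,[.460+a*.134,.311-a*.991,.059]).round(1) for a in(-.032,0,.032)])
g=cv2.cvtColor(im,cv2.COLOR_BGR2GRAY)
for y in range(190,260,10): print(y,np.nonzero(g[y,270:370]<60)[0][[0,-1]]+270 if (g[y,270:370]<60).any() else None)
go([.4597,.314,.031],pose(97.7))
c2=dict(c);c2["xyz"]=[0.62434692,0.10541089,0.46373947];c2["rotation"]=[2.875,0,1.658-np.pi/2]
print("mouth",onz(c2,(318,223.5),.145))
E
```

```text
[0.46039779 0.31281865 0.15035928] 0.051788785900652945 [-0.98229562  0.55043853  0.39017143  1.87300209 -0.28764137  0.77327114
 -0.30399122]
handle px expected [array([320. , 174.4]), array([320.1, 211.7]), array([320.2, 246.4])]
190 [311 329]
200 [311 329]
210 [311 329]
220 [312 329]
230 [312 329]
240 [305 336]
250 [270 298]
ROW [0.0027, -0.0012, 0.2387, 0.0002, 0.0003, -0.0009] mm 119.0 deg 0.1
mouth [ 0.63073518 -0.00181515  0.145     ]
```

The handle is centred at column 320 as predicted. Descending and gripping.

Call:
play_rows:
  deltas:
    - [0.002,-0.001,0.09,0,0,0,0.4]
    - [0.002,-0.001,0.16,0,0,0,0.4]
    - [0.002,-0.001,0.21,0,0,0,0.4]
    - [0.002,-0.001,0.238,0,0,0,0.4]
    - [0.002,-0.001,0.238,0,0,0,0.4]
    - [0.002,-0.001,0.238,0,0,0,1]
    - [0.002,-0.001,0.238,0,0,0,1]
    - [0.002,-0.001,0.238,0,0,0,1]
    - [0.002,-0.001,0.238,0,0,0,1]
    - [0.002,-0.001,0.238,0,0,0,1]
  newtons: 60

```text
clock: 6.7
position: [0.4593, 0.3156, 0.0319]
tool_rot: [3.14, -0.001, 1.705]
force: [1.2, -0.6, 6.8]
grip_width: 0.0151
finger_force: 61.2
```

Call:
play_rows:
  deltas:
    - [0,0,-0.03,0,0,0,1]
    - [0,0,-0.07,0,0,0,1]
    - [0,0,-0.13,0,0,0,1]
    - [0,0,-0.2,0,0,0,1]
    - [0,0,-0.3,0,0,0,1]
    - [0,0,-0.4,0,0,0,1]
    - [0,0,-0.46,0,0,0,1]
    - [0,0,-0.48,0,0,0,1]
    - [0,0,-0.48,0,0,0,1]

```text
clock: 7.6
position: [0.4589, 0.3154, 0.2728]
tool_rot: [3.14, -0.002, 1.705]
force: [0.0, 0.2, -1.5]
grip_width: 0.0147
finger_force: 60.3
```

```bash
python3 - <<'E'
from h import *
s=observe();print(s["clock"],s["position"],s["tool_rot"],s["qpos"],s["grip_width"],s["finger_force"])
c,im=snap("wrist","w5.png")
cv2.imwrite("pics/w5c.png",cv2.resize(im[180:400,200:440],None,fx=2.5,fy=2.5))
c,im=snap("side","s5.png")
E
```

```text
7.6 [0.45888169 0.31539464 0.27278451] [ 3.14000925e+00 -1.70808845e-03  1.70526652e+00] [-1.05105133  0.3998969   0.46765252  1.7534441  -0.20651152  1.03462336
 -0.37496001] 0.014721972399762508 60.26368260383606
```

View pics/w5c.png

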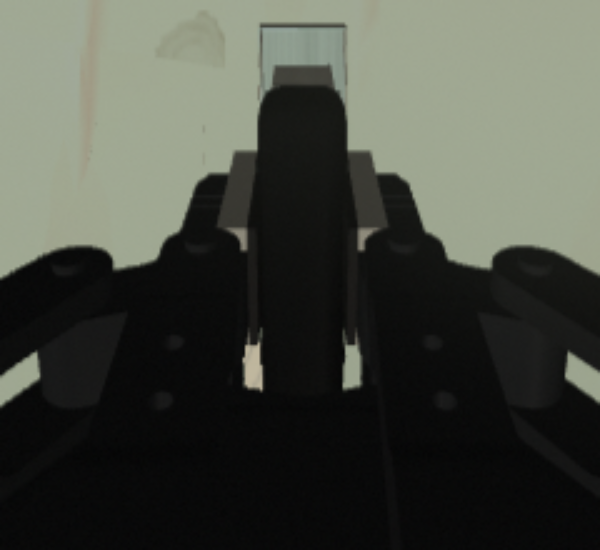

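The rod is held squarely and clear of the stand. Next, staging in line with the tube, tip about 40 mm off the mouth.

```bash
cat >> h.py <<'E'
M=np.array([.632,-.001,.145]);A_=.0597;H_=.0181
def ins(d,M=M,yaw=95.1,tilt=40):
    r=pose(yaw,tilt);tz=r.apply([1,0,0]);O=M+tz*d
    return O-r.apply([-A_,0,-H_]),r
def rodstate():
    s=observe();r=R.from_euler("xyz",s["tool_rot"]);O=s["position"]+r.apply([-A_,0,-H_]);tz=pose(95.1,40)
    t=O+r.apply([-.13,0,0])
    print(s["clock"],"O in tube(z,x?,-y)",tz.inv().apply(O-M).round(4),"tip",tz.inv().apply(t-M).round(4),"err deg",(tz.inv()*r).as_rotvec(degrees=True).round(2),"F",tz.inv().apply(s["force"]).round(1),"w",s["grip_width"].round(4),s["finger_force"])
    return s
E
python3 - <<'E'
from h import *
c=get_calibration("wrist");s=observe();r=R.from_euler("xyz",s["tool_rot"])
# handle end edge: plane of handle top (axis + 9mm above)
axz=s["position"]+r.apply([0,0,-H_]);p=onz(c,(320.8,214.4),axz[2]+.007);print("handle end in tool",r.inv().apply(p-s["position"]))
p,rr=ins(.17);print(p);go(p,rr)
E
```

```text
handle end in tool [ 0.03069065  0.00033633 -0.02511808]
[0.61532389 0.18585219 0.27878291]
ROW [-0.2981, 0.2767, -0.017, -0.0081, 0.3336, 0.0207] mm 204.0 deg 40.1
```

Call:
play_rows:
  deltas:
    - [-0.298,0.277,-0.017,-0.008,0.334,0.021,1]
    - [-0.298,0.277,-0.017,-0.008,0.334,0.021,1]
    - [-0.298,0.277,-0.017,-0.008,0.334,0.021,1]
    - [-0.298,0.277,-0.017,-0.008,0.334,0.021,1]
    - [-0.298,0.277,-0.017,-0.008,0.334,0.021,1]
    - [-0.298,0.277,-0.017,-0.008,0.334,0.021,1]
    - [-0.298,0.277,-0.017,-0.008,0.334,0.021,1]
    - [-0.298,0.277,-0.017,-0.008,0.334,0.021,1]

```text
clock: 8.5
position: [0.6163, 0.1824, 0.2763]
tool_rot: [-3.136, -0.7, 1.649]
force: [-0.7, 0.0, -1.6]
grip_width: 0.0147
finger_force: 60.3
```

```bash
python3 - <<'E'
from h import *
s=rodstate();print(s["qpos"],s["position"])
ims=[]
for n in("side","scene"):
    c,im=snap(n,n+"6.png");u,v=proj(c,M).astype(int);print(n,u,v)
    r=R.from_euler("xyz",s["tool_rot"]);O=s["position"]+r.apply([-A_,0,-H_])
    print("M",proj(c,M),"tip",proj(c,O+r.apply([-.13,0,0])),"O",proj(c,O))
    ims.append(cv2.resize(im[v-35:v+15,u-25:u+25],(400,400),interpolation=cv2.INTER_CUBIC))
cv2.imwrite("pics/z6.png",np.hstack(ims))
p,rr=ins(.115);go(p,rr)
E
```

```text
Traceback (most recent call last):
  File "h.py", line 34, in rodstate
    print(s["clock"],"O in tube(z,x?,-y)",tz.inv().apply(O-M).round(4),"tip",tz.inv().apply(t-M).round(4),"err deg",(tz.inv()*r).as_rotvec(degrees=True).round(2),"F",tz.inv().apply(s["force"]).round(1),"w",s["grip_width"].round(4),s["finger_force"])
                                                                                                                                                                                                              ^^^^^^^^^^^^^^^^^^^^^
AttributeError: 'float' object has no attribute 'round'
```

```bash
sed -i 's/s\["grip_width"\].round(4)/s["grip_width"]/' h.py && python3 - <<'E'
from h import *
s=rodstate();print(s["qpos"],s["position"])
ims=[]
for n in("side","scene"):
    c,im=snap(n,n+"6.png");u,v=proj(c,M).astype(int);print(n,u,v)
    r=R.from_euler("xyz",s["tool_rot"]);O=s["position"]+r.apply([-A_,0,-H_])
    print("M",proj(c,M),"tip",proj(c,O+r.apply([-.13,0,0])),"O",proj(c,O))
    ims.append(cv2.resize(im[v-35:v+15,u-25:u+25],(400,400),interpolation=cv2.INTER_CUBIC))
cv2.imwrite("pics/z6.png",np.hstack(ims))
p,rr=ins(.115);go(p,rr)
E
```

```text
8.5 O in tube(z,x?,-y) [ 0.1657  0.0002 -0.0002] tip [ 0.0357 -0.0009 -0.    ] err deg [-0.06  0.1   0.47] F [-0.9 -0.7  1.3] w 0.014714288386220674 60.297889709472656
[-0.21021529  0.58473443  0.24490059  1.61255945 -0.90467485  1.22071399
  0.5261892 ] [0.61634041 0.18244167 0.27631154]
side 341 195
M [341.54503274 195.74549833] tip [337.16886949 186.36094505] O [322.38413348 152.01892064]
scene 296 187
M [296.737779   187.63384143] tip [292.70664933 188.57551735] O [275.5909884  191.78531746]
ROW [-0.1101, -0.0001, -0.0014, -0.0005, -0.0002, -0.0009] mm 55.0 deg 0.1
```

View pics/z6.png

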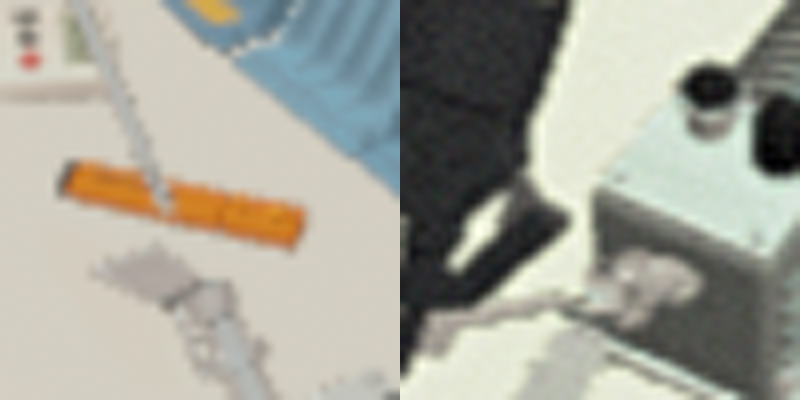

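Tip (side 336.6,186.5) and mouth (341.6,196) agree with the predicted pixels within about 1 px. Inserting gently.

Call:
play_rows:
  deltas:
    - [-0.03,0,-0.001,0,0,0,1]
    - [-0.06,0,-0.001,0,0,0,1]
    - [-0.08,0,-0.001,0,0,0,1]
    - [-0.095,0,-0.001,0,0,0,1]
    - [-0.11,0,-0.001,0,0,0,1]
    - [-0.11,0,-0.001,0,0,0,1]

```text
clock: 9.2
position: [0.6198, 0.143, 0.2439]
tool_rot: [-3.141, -0.699, 1.658]
force: [-0.4, 0.9, -0.4]
grip_width: 0.015
finger_force: 60.3
```

```bash
python3 - <<'E'
from h import *
rodstate();p,rr=ins(.085);go(p,rr)
E
```

```text
9.2 O in tube(z,x?,-y) [ 0.1146  0.0005 -0.0009] tip [-0.0154  0.0003 -0.0007] err deg [-0.05  0.06  0.08] F [ 0.4 -0.3  0.9] w 0.014953743202525294 60.29762148857117
ROW [-0.0592, -0.0012, 0.0018, 0.0004, -0.0005, -0.0007] mm 30.0 deg 0.1
```

Call:
play_rows:
  deltas:
    - [-0.012,-0.001,0,0,0,0,1]
    - [-0.024,-0.001,0,0,0,0,1]
    - [-0.036,-0.001,0,0,0,0,1]
    - [-0.048,-0.001,0,0,0,0,1]
    - [-0.06,-0.001,0,0,0,0,1]
    - [-0.06,-0.001,0,0,0,0,1]

```text
clock: 9.8
position: [0.6213, 0.1201, 0.2246]
tool_rot: [-3.141, -0.699, 1.658]
force: [0.2, 0.0, -1.4]
grip_width: 0.0147
finger_force: 60.3
```

```bash
python3 - <<'E'
from h import *
rodstate();p,rr=ins(.03);go(p,rr)
E
```

```text
9.8 O in tube(z,x?,-y) [ 0.0846  0.     -0.0009] tip [-0.0454 -0.0002 -0.0007] err deg [-0.05  0.07  0.08] F [-0.9  0.2  1.1] w 0.01473335277788225 60.29757857322693
ROW [-0.1092, -0.0001, 0.0018, 0.0005, -0.0006, -0.0006] mm 55.0 deg 0.1
```

Clean; no lateral force 45 mm in. Continuing.

Call:
play_rows:
  deltas:
    - [-0.014,0,0,0,0,0,1]
    - [-0.028,0,0,0,0,0,1]
    - [-0.042,0,0,0,0,0,1]
    - [-0.056,0,0,0,0,0,1]
    - [-0.07,0,0,0,0,0,1]
    - [-0.084,0,0,0,0,0,1]
    - [-0.098,0,0,0,0,0,1]
    - [-0.11,0,0,0,0,0,1]
    - [-0.11,0,0,0,0,0,1]

```text
clock: 10.7
position: [0.625, 0.0782, 0.1893]
tool_rot: [-3.141, -0.699, 1.658]
force: [0.1, 0.6, -0.9]
grip_width: 0.0152
finger_force: 60.3
```

```bash
python3 - <<'E'
from h import *
rodstate();p,rr=ins(.005);go(p,rr)
E
```

```text
10.7 O in tube(z,x?,-y) [ 0.0296 -0.     -0.0008] tip [-0.1004 -0.0002 -0.0007] err deg [-0.06  0.07  0.07] F [-0.2  0.2  1. ] w 0.015187559805470992 60.29754996299744
ROW [-0.0493, -0.0001, 0.0017, 0.0005, -0.0006, -0.0006] mm 25.0 deg 0.1
```

Call:
play_rows:
  deltas:
    - [-0.012,0,0,0,0,0,1]
    - [-0.024,0,0,0,0,0,1]
    - [-0.036,0,0,0,0,0,1]
    - [-0.046,0,0,0,0,0,1]
    - [-0.05,0,0,0,0,0,1]
    - [-0.054,0,0,0,0,0,1]

```text
clock: 11.3
position: [0.6269, 0.0583, 0.1724]
tool_rot: [3.141, -0.7, 1.659]
force: [-0.3, 0.6, -0.7]
grip_width: 0.0149
finger_force: 60.3
```

Call:
play_rows:
  deltas:
    - [-0.002,0,0,0,0,0,1]
    - [-0.004,0,0,0,0,0,1]
    - [-0.004,0,0,0,0,0,1]

```text
clock: 11.6
position: [0.627, 0.0569, 0.1712]
tool_rot: [3.141, -0.7, 1.66]
force: [-0.7, -0.7, -0.8]
grip_width: 0.0153
finger_force: 60.3
```

```bash
python3 - <<'E'
from h import *
rodstate()
E
```

```text
11.6 O in tube(z,x?,-y) [ 0.0017  0.0002 -0.0007] tip [-0.1283  0.0002 -0.0005] err deg [-0.06  0.09  0.01] F [-1.  -0.8  0.2] w 0.015320327136493873 60.29746770858765
```

Call:
play_rows:
  deltas:
    - [-0.002,0,0,0,0,0,1]
    - [-0.004,0,0,0,0,0,1]
    - [-0.004,0,0,0,0,0,1]

```text
clock: 11.9
position: [0.6272, 0.0554, 0.1699]
tool_rot: [3.141, -0.7, 1.659]
force: [0.6, -0.3, -1.2]
grip_width: 0.015
finger_force: 60.3
```

Call:
play_rows:
  deltas:
    - [-0.002,0,0,0,0,0,1]
    - [-0.004,0,0,0,0,0,1]
    - [-0.004,0,0,0,0,0,1]

```text
clock: 12.2
position: [0.6273, 0.0554, 0.1698]
tool_rot: [3.14, -0.703, 1.662]
force: [-3.3, 6.1, 10.4]
grip_width: 0.0146
finger_force: 60.9
```

```bash
python3 - <<'E'
from h import *
rodstate()
E
```

```text
12.2 O in tube(z,x?,-y) [-0.0005  0.0004 -0.0004] tip [-1.305e-01  5.000e-04  1.000e-04] err deg [-0.02  0.25 -0.08] F [11.6 -2.8 -3.9] w 0.014644723713404252 60.88635206222534
```

The collar is seated: 11.6 N axial, where predicted to within 1 mm. Press 1 mm more and hold.

Call:
play_rows:
  deltas:
    - [-0.001,0,0,0,0,0,1]
    - [-0.002,0,0,0,0,0,1]
    - [-0.002,0,0,0,0,0,1]
    - [-0.002,0,0,0,0,0,1]
    - [-0.002,0,0,0,0,0,1]
    - [-0.002,0,0,0,0,0,1]

```text
clock: 12.8
position: [0.6273, 0.0554, 0.1697]
tool_rot: [3.14, -0.704, 1.663]
force: [-3.8, 10.1, 14.2]
grip_width: 0.0149
finger_force: 61.1
```

```bash
python3 - <<'E'
from h import *
rodstate()
p,rr=ins(.17);go(p,rr)
E
```

```text
12.8 O in tube(z,x?,-y) [-0.0006  0.0004 -0.0003] tip [-0.1306  0.0007  0.0004] err deg [-0.01  0.32 -0.12] F [17.1 -2.9 -4.2] w 0.01493840300837976 61.084184646606445
ROW [0.3409, 0.0001, 0.0032, 0.0001, -0.0027, 0.001] mm 170.0 deg 0.3
```

Call:
play_rows:
  deltas:
    - [0.01,0,0,0,0,0,1]
    - [0.04,0,0,0,0,0,1]
    - [0.08,0,0,0,0,0,1]
    - [0.12,0,0,0,0,0,1]
    - [0.17,0,0,0,0,0,1]
    - [0.22,0,0,0,0,0,1]
    - [0.27,0,0,0,0,0,1]
    - [0.32,0,0,0,0,0,1]
    - [0.36,0,0,0,0,0,1]
    - [0.36,0,0,0,0,0,1]

```text
clock: 13.8
position: [0.6147, 0.194, 0.287]
tool_rot: [3.136, -0.701, 1.666]
force: [-0.9, 0.4, -1.0]
grip_width: 0.0149
finger_force: 60.3
```

```bash
python3 - <<'E'
from h import *
s=rodstate()
yaw=97;r=pose(yaw);S=np.array([.428,-.092,.115])
p=S-r.apply([-.13-A_,0,-H_]);print(p)
go(p,r); go(p+[0,0,.1],r)
E
```

```text
13.8 O in tube(z,x?,-y) [ 0.1815  0.0004 -0.0009] tip [ 0.0515  0.001  -0.0004] err deg [-0.06  0.19 -0.29] F [-0.3 -0.8  1. ] w 0.014923895299518338 60.27053117752075
[0.40488139 0.096286   0.0969    ]
ROW [-0.3634, -0.4373, 0.1885, 0.0069, -0.3348, -0.0131] mm 300.0 deg 40.2
ROW [-0.2343, -0.4365, 0.0357, 0.0069, -0.3348, -0.0131] mm 248.0 deg 40.2
```

```bash
python3 - <<'E'
from h import *
r=pose(86);p=np.array([.428,-.092,.118])-r.apply([-.13-A_,0,-H_]);print(p)
go(p+[0,0,.12],r)
E
```

```text
[0.4412328 0.0972379 0.0999   ]
ROW [-0.2085, -0.3638, -0.0023, -0.0253, -0.3343, 0.0748] mm 210.0 deg 41.2
```

Call:
play_rows:
  deltas:
    - [-0.04,-0.07,0,-0.005,-0.067,0.015,1]
    - [-0.09,-0.15,0,-0.01,-0.134,0.03,1]
    - [-0.13,-0.23,0,-0.015,-0.2,0.045,1]
    - [-0.17,-0.3,0,-0.02,-0.267,0.06,1]
    - [-0.19,-0.34,-0.001,-0.023,-0.31,0.07,1]
    - [-0.208,-0.364,-0.002,-0.025,-0.334,0.075,1]
    - [-0.208,-0.364,-0.002,-0.025,-0.334,0.075,1]
    - [-0.208,-0.364,-0.002,-0.025,-0.334,0.075,1]
    - [-0.208,-0.364,-0.002,-0.025,-0.334,0.075,1]

```text
clock: 14.7
position: [0.4417, 0.0943, 0.2179]
tool_rot: [-3.138, 0.0, 1.496]
force: [-0.2, -0.2, -0.5]
grip_width: 0.0149
finger_force: 60.3
```

```bash
python3 - <<'E'
from h import *
s=rodstate();print(s["position"],s["tool_rot"])
r=pose(86);p=np.array([.428,-.092,.118])-r.apply([-.13-A_,0,-H_]);go(p,r)
E
```

```text
14.7 O in tube(z,x?,-y) [ 0.099  -0.1907 -0.0357] tip [ 0.0008 -0.2119 -0.1182] err deg [ -3.09 -39.91   9.05] F [-0.5 -0.2  0.3] w 0.014913639572797366 60.26694416999817
[0.44170475 0.09428515 0.21790635] [-3.13836602e+00  2.50144521e-04  1.49620002e+00]
ROW [0.0059, -0.0006, 0.236, -0.0015, 0.0001, -0.0023] mm 118.0 deg 0.3
```

Call:
play_rows:
  deltas:
    - [0.006,0,0.06,0,0,0,1]
    - [0.006,0,0.12,0,0,0,1]
    - [0.006,0,0.17,0,0,0,1]
    - [0.006,0,0.2,0,0,0,1]
    - [0.006,0,0.22,0,0,0,1]
    - [0.006,0,0.235,0,0,0,1]
    - [0.006,0,0.235,0,0,0,1]
    - [0.006,0,0.235,0,0,0,1]
    - [0.006,0,0.235,0,0,0,1]
    - [0.006,0,0.235,0,0,0,1]

```text
clock: 15.7
position: [0.441, 0.0974, 0.1006]
tool_rot: [-3.139, 0.001, 1.497]
force: [0.5, 1.0, -1.2]
grip_width: 0.0144
finger_force: 60.3
```

```bash
python3 - <<'E'
from h import *
s=rodstate();print(s["position"],s["tool_rot"],abs(s["qd"]).max())
r=R.from_euler("xyz",s["tool_rot"]);t=s["position"]+r.apply([-.13-A_,0,-H_]);print("tip",t)
c,im=snap("side","s9.png");print(proj(c,t),proj(c,[.428,-.092,.014]))
cv2.imwrite("pics/s9c.png",cv2.resize(im[130:310,200:440],None,fx=3.3,fy=3.3,interpolation=cv2.INTER_CUBIC))
E
```

```text
15.7 O in tube(z,x?,-y) [ 0.0261 -0.1911  0.0561] tip [-0.0721 -0.2122 -0.0264] err deg [ -3.09 -39.96   9.  ] F [-0.   0.6  1.5] w 0.014372667612110566 60.334882736206055
[0.44101573 0.09739112 0.10059131] [-3.13860933e+00  1.14580657e-03  1.49709715e+00] 0.003913709220828491
tip [ 0.42710304 -0.0917771   0.11890858]
[297.99242626 236.61554199] [299.50371842 258.64948159]
```

View pics/s9c.png

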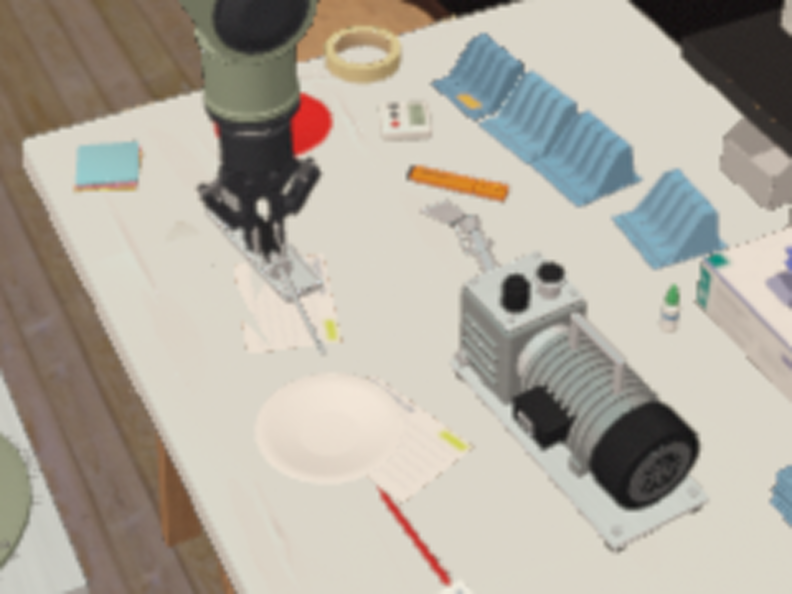

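The tip shows at crop (323,353), which is side pixel (297.9,237) and matches the predicted (298.0,236.6). That puts it 119 mm up over the saucer's middle; the flap is open and nothing else has moved.

```bash
python3 -c "
from workcell import *
print(job_done())"
```

```text
the job is handed in; nothing more can be done
None
```

The job is handed in at about 16 s of the 61 s: the flap is open, the rod was seated to its collar and drawn right out, and it is held level, face up, with its tip about 12 cm above the table over the white saucer's middle; the verdict itself was not shown.

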